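# Reset the tripped key-cutting machine

## Robot

A 7-joint arm with a two-finger parallel gripper is mounted at the origin on the work surface. World frame = base frame: x ahead of the robot, y to its left, z up, the work surface at z = 0. Lengths are in m, angles in degrees, forces in N, time in s.
With the tool pointing down it reaches from about 0.425 to 1.025 m from the base axis. Payload 9.4 kg.
Tool frame: the origin (TCP) lies midway between the tips of the shut fingers; the grasp point (between the pads) lies 19 mm behind it (env.hold_point_z is the distance from the TCP to the grasp point, in m); z points along the fingers, y is the line along which they close (so a half turn about z gives the same grasp; the last joint's range is limited). The gripper opens to 93 mm and grips with 3 to 60 N. Pads are 15 mm wide; open, the fingers measure 128 mm over their backs; the gripper's body (75 mm by 188 mm) begins 65 mm behind the grasp point.
Start: joints at [-79.337, 34.337, -0.143, 91.639, 0.103, 54.024, -4.572], TCP at [0.188, 0.7, 0.219] pointing down, gripper open.
Joint ranges: [-147.43, 147.43], [-19.82, 112.94], [-74.19, 73.91], [6.32, 146.72], [-59.91, 239.91], [6.04, 106.73], [-150.56, 150.56]. Speed limits (degrees/s): [127.2, 127.2, 172.46, 172.46, 180, 180, 180].

## Interface

Orientations are given as a 3x3 rotation matrix whose columns are the frame's x, y, z axes.
In Python, from cell import env gives the robot as it stands. The module is installed in compiled form; this text tells all that it offers.
- The arm moves only by the tool apply_moves, never from a script. Its argument "deltas" is a list of rows, each an object with "travel": the shift along the tool's x, y, z in m, a list of three; "rot": the turn, a rotation vector about the tool's x, y, z in degrees, a list of three; "claw": the closure, from 0 (fully open) to 1 (shut). A call has 1 to 20 rows; each row shifts and turns the commanded pose from where the row before left it, along the tool's axes as they then stand; what a row does not reach is not made up. A row lasts 1/8 s, in which the tool goes at most 62.5 mm and 10.7 degrees, less where a joint would pass 70% of its speed; a pose out of reach is approached as far as the arm can. A call with a gripper value outside its range is refused whole. The fingers move at their own pace and stop on an object; the grip force is fixed at half the most. Time passes only in rows, so rows that do not move let the fingers close. It gives the time, the measured TCP pose, the force, the opening and the grip force at its end, in the units of the state.
- env.get_state(): the state, without advancing time (a new reading comes with each control period).
- env.capture(name): name is "scene" or "top"; returns (picture, depth): 400x640x3 uint8, blue, green, red; 400x640 float32, m along the optical axis (not along the pixel's ray), 0 where there is no reading.
- env.camera_model(name): a dict with "fx", "fy", "cx", "cy" (pixels), "eye" and "rotation" of the camera in the world. Camera axes: x right, y up, looking along -z (the intrinsics and any distortion apply to the point x, -y, -z); pixel columns grow to the right and rows downward; lengths in m; the calibration is good to about 2 mm. A picture is of the moment at which its call begins. camera_model takes no time and is no camera call.
- env.job_done(): hands the job in; it is judged then, once.
The state is a dict: "clock": time; "joint_positions": joint angles; "qvel": joint speeds; "effort": joint torques, N m; "tool_pos": TCP position; "tcp_rot": TCP orientation; "ft_force": force on the tool from outside, world axes, zero at the start; "torque": the same for the moment, N m; "finger_gap": opening from 0.0 (shut) to 1.0 (fully open); "grasp_force": force on a finger pad.
Only numpy, scipy, OpenCV 4.12 (cv2) and the standard library are available. Lean on these libraries where they do the work, as an engineer would, in place of code of your own. Each camera call takes 0.05 s, during which the arm holds its last target. There are 200 camera calls.

## Task

The key-cutting machine on the shop counter has stalled on a key and tripped out. First switch it off by throwing its black bat switch right over to the white-dot side; then draw the carriage fully back off the cutting wheel, towards the front of the machine, by its black ball lever; then reach a fingertip down into the well of the breaker that has popped up (its red cap stands on a white collar) and press it in until it stays in. It is all done by pushing with the fingertips: pick nothing up, do not press the other breaker, and leave the machine switched off with the carriage back and the things on the counter where they lie.

Things in the scene. Friction and masses are not known exactly. Their poses are not given: they have to be found in the camera images.
- key_machine: Bench key-cutting machine, fixed; blue cast base 320 x 440 mm, 60 mm high. Origin: on the counter under the machine; the base reaches from -170 to +150 mm in its x and +-220 mm in its y. Its x points from the operator's front to the rear, y to the operator's left, z up.
- deck (a point): Middle of the flat top of the light-grey control pod, 110 mm above the counter, at machine x = -25, y = -145 mm; the pod measures 270 mm along machine x and 150 mm along y. It carries the bat switch near the front and, behind it, two round wells at machine x = +20 mm, y = -112 and -178 mm. Either may hold the tripped breaker.
- wheel (a point): Centre of the steel cutting wheel, 60 mm in diameter, at machine x = 12, y = 65 mm, 105 mm above the counter. The spindle, clear shield and blue motor head around and behind it reach from machine y = -50 to 200 mm, x = 12 to 150 mm (wheel from -20 mm), up to 170 mm above the counter.
- switch (a joint): Bat switch angle, rad: 0 = on (bat leans 0.45 rad to machine +y, towards the green dot), 0.9 = off (leans 0.45 rad to machine -y, towards the white dot). It stays where it is left; about 1.5 N at the tip moves it.
- switch_tip (a point): Tip of the black bat switch, a rod 46 mm long and 11 mm thick that pivots 3 mm above the pod deck (113 mm above the counter) at machine x = -95, y = -145 mm, about the machine's x axis. The tip is 41 mm above the pivot when on or off.
- carriage (a joint): Carriage position, m: 0 = run up against the cutting wheel, 0.04 = fully back towards the front of the machine (machine -x). It stays where it is left; about 3 N moves it.
- lever_ball (a point): Centre of the black ball, 30 mm in diameter, on top of an upright steel rod 10 mm thick that rises from the carriage; it moves with the carriage. Ball centre 152 mm above the counter; the carriage top is 89 mm above the counter and nothing else stands within 60 mm behind the rod (machine +x), 50 mm to its left or, above 110 mm, to its right.
- tripped_button (a joint): Travel of the tripped breaker's button, m: 0 = popped up (a white collar shows under the red cap), 0.008 = pressed fully in. It moves straight down, takes about 3 N and stays where it is left.
- tripped_cap (a point): Centre of the top face of the tripped breaker's red cap, 22 mm in diameter, on a white collar 27 mm in diameter. It sits at the centre of a round well 50 mm in diameter whose mouth is the pod deck (110 mm above the counter) and whose black floor is 30 mm below the deck. Popped up, the cap top is 16.5 mm below the deck; pressed in, 24.5 mm below the deck.
- sound_breaker: The other breaker, in the other, identical well; its red cap is already in, 24.5 mm below the deck, with no white collar showing. Not to be pressed. Origin: on the well's axis, 34 mm below the deck.
- wrench: Loose combination wrench lying on the counter, 200 mm long, 9 mm high; origin under its middle.
- pliers: Loose red-handled pliers lying on the counter, 165 mm long; origin under the middle.
- tape_measure: Loose yellow tape measure, 65 x 66 x 34 mm; origin under its middle.
- screwdriver: Loose screwdriver with a green handle lying on the counter; origin on its underside.
- hammer: Loose hammer with a black handle lying on the counter; origin on its underside.
- oil_can: Loose blue oil can standing on the counter to the right of the machine, 52 mm in diameter, 120 mm high; origin under its middle.
- key_carton: Loose carton of key blanks, 70 x 100 x 45 mm; origin under its middle.

How it is judged:
By the outcome, as a careful person would: the job done as asked, in the order asked, and still so for the second after the job is handed in, with the robot touching nothing.
It also fails if it takes over 48 s, if anything falls off the work surface, if the arm or the gripper's body presses on something with over 40 N, if the wrist force passes 120 N, or if a joint passes its speed limit or range.

## Working session

There is one attempt and no reset: what is moved stays moved. The work goes in short steps, Python scripts to look and compute and a tool call to move; the robot and the scene stay as the last step left them, time stands still between calls to the robot, and variables do not carry over. Pictures are saved under pics/ and viewed, at most 10 in all, crops included, and the job is handed in when it is done.

Besides the shell and the picture viewer there is one more tool, called by a JSON object that holds its "api" and its "payload", one argument or row to a line. apply_moves: Moves the arm, as the interface text tells. Its arguments: {"type":"object","properties":{"deltas":{"type":"array"}},"required":["deltas"]}

```bash
mkdir -p pics; python3 - <<'E'
from cell import env
import cv2,numpy as np
for n in("scene","top"):
    p,d=env.capture(n); cv2.imwrite(f"pics/{n}0.png",p); np.save(n+"_d.npy",d)
    print(n,env.camera_model(n))
s=env.get_state();print(s["clock"],s["tool_pos"],s["tcp_rot"],s["finger_gap"])
E
```

```text
scene {'fx': 362.18230867138715, 'fy': 362.18230867138715, 'cx': 320.2535341864295, 'cy': 201.25923432542496, 'eye': array([1.03533164e+00, 6.12565336e-05, 9.15291314e-01]), 'rotation': array([[-0.28494706, -0.77420565,  0.56516439],
       [ 0.95851268, -0.22543221,  0.17445274],
       [-0.00765604,  0.59142703,  0.80632218]])}
top {'fx': 410.4652065011644, 'fy': 410.4652065011644, 'cx': 316.8152444724682, 'cy': 205.0988634030551, 'eye': array([ 0.29147296, -0.15731701,  1.33107244]), 'rotation': array([[-1.90759868e-02,  9.89337031e-01, -1.44389560e-01],
       [-9.99815472e-01, -1.92030819e-02,  5.13518235e-04],
       [-2.26468194e-03,  1.44372712e-01,  9.89520789e-01]])}
0.1 [0.18821813 0.69971434 0.21785555] [[-9.65691611e-01  2.59691466e-01 -2.33399007e-04]
 [ 2.59691544e-01  9.65690712e-01 -1.32314787e-03]
 [-1.18218955e-04 -1.33836454e-03 -9.99999097e-01]] 0.9998342843588979
```

View pics/scene0.png

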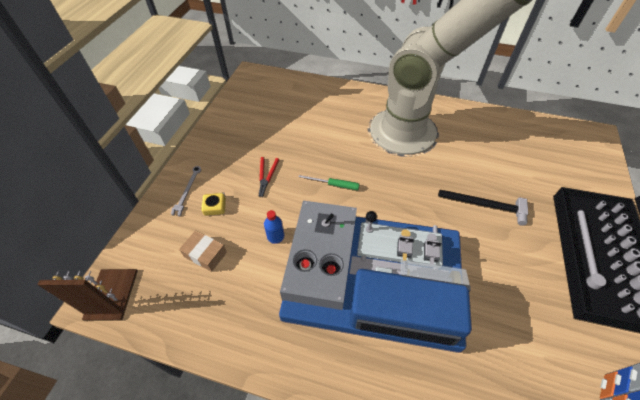

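View pics/top0.png

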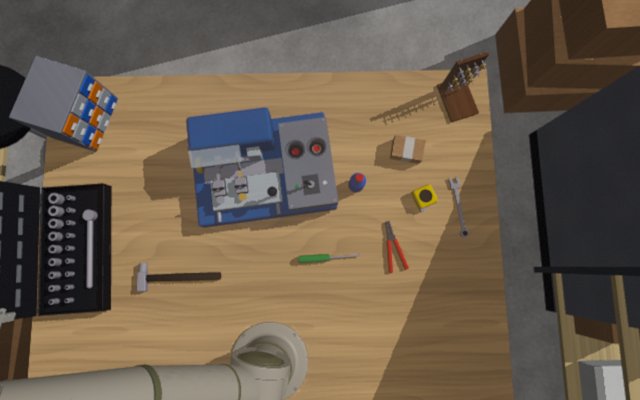

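The scene view shows the pod with the wells at (305,262) and (331,265), the bat at (326,220) and the ball at (371,216). In the top view the wells are at (296,150) and (316,147), the bat at (308,184) and the ball at (272,191). I'll zoom in on both.

```bash
cat > h.py <<'E'
from cell import env
import cv2,numpy as np
def ray(n,u,v,z):
    c=env.camera_model(n); d=np.asarray(c["rotation"])@np.array([(u-c["cx"])/c["fx"],-(v-c["cy"])/c["fy"],-1])
    e=np.asarray(c["eye"]); return e+d*(z-e[2])/d[2]
def proj(n,P):
    c=env.camera_model(n); q=np.asarray(c["rotation"]).T@(np.asarray(P)-c["eye"])
    return np.array([c["cx"]+c["fx"]*q[0]/-q[2], c["cy"]-c["fy"]*q[1]/-q[2]])
E
python3 - <<'E'
from h import *
t=cv2.imread("pics/top0.png")[105:225,250:350]; s=cv2.imread("pics/scene0.png")[200:305,280:385]
a=cv2.resize(t,None,fx=4,fy=4,interpolation=2);b=cv2.resize(s,(400,400),interpolation=2)
b=cv2.copyMakeBorder(b,0,80,0,0,0);cv2.imwrite("pics/crop1.png",np.hstack([a,b]))
# red blobs
for n in("top","scene"):
    p=cv2.imread(f"pics/{n}0.png").astype(int); m=((p[...,2]>110)&(p[...,1]<80)&(p[...,0]<80)).astype(np.uint8)
    k,l,st,c=cv2.connectedComponentsWithStats(m)
    for i in range(1,k):
        if st[i,4]>8: print(n,st[i],c[i].round(1),ray(n,*c[i],0.09).round(3))
E
```

```text
top [88 83 15 20 98] [95.4 92.2] [0.85  0.541 0.09 ]
top [ 89 108  14  19  91] [ 96.  116.7] [0.768 0.534 0.09 ]
top [ 64 115  14  21 118] [ 70.6 124.8] [0.743 0.613 0.09 ]
top [ 91 131  12  18  76] [ 96.5 139.8] [0.692 0.528 0.09 ]
top [313 145   7   7  36] [315.9 147.8] [ 0.653 -0.159  0.09 ]
top [292 149   6   5  24] [294.8 151.3] [ 0.643 -0.093  0.09 ]
top [355 174   8   8  46] [358.8 177.4] [ 0.556 -0.289  0.09 ]
top [394 239  14  31 109] [400.6 254. ] [ 0.319 -0.407  0.09 ]
top [387 240   6  33 122] [389.6 255.2] [ 0.316 -0.373  0.09 ]
scene [413   0   3   4  12] [414.    1.5] [-0.789 -0.087  0.09 ]
scene [260 157   5  24  72] [261.6 168.5] [ 0.388 -0.384  0.09 ]
scene [265 159  14  22  77] [271.7 170. ] [ 0.386 -0.353  0.09 ]
scene [267 211   9   9  53] [270.8 214.4] [ 0.538 -0.297  0.09 ]
scene [301 259   8   9  54] [304.7 263.1] [ 0.653 -0.161  0.09 ]
scene [328 266   7   8  44] [331.  268.9] [ 0.649 -0.093  0.09 ]
```

View pics/crop1.png

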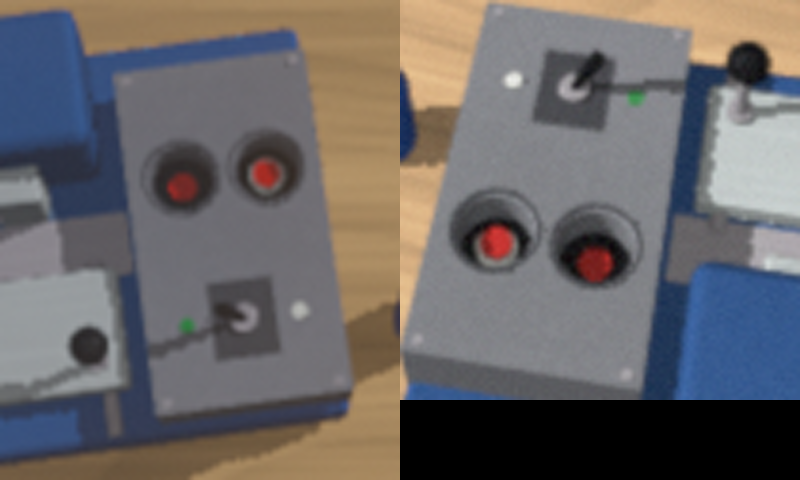

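The right-hand well (machine y = -178) holds the popped breaker, because its white collar shows. I'll get the pose from the deck screws, the wells and the ball.

```bash
python3 - <<'E'
from h import *
T=lambda u,v:(250+(u+.5)/4-.5,105+(v+.5)/4-.5)
S=lambda u,v:(280+(u-400+.5)*105/400-.5,200+(v+.5)*105/400-.5)
# order rear-left, rear-right, front-left, front-right
F={"top":[T(124,80),T(292,60),T(167,404),T(342,382)],"scene":[S(627,375),S(417,340),S(680,35),S(497,12)]}
W={"top":[T(179,178),T(267,168)],"scene":[S(596,245),S(496,231)]}
B={"top":T(89,345),"scene":S(748,63)}
TR={"top":T(224,310),"scene":S(600,57)}
for n in F:
    P=[ray(n,*p,.11)[:2] for p in F[n]]; c=sum(P)/4; dx=P[0]+P[1]-P[2]-P[3]; yaw=np.arctan2(dx[1],dx[0])
    dy=P[0]+P[2]-P[1]-P[3]; R=np.array([[np.cos(yaw),-np.sin(yaw)],[np.sin(yaw),np.cos(yaw)]])
    o=c-R@[-.025,-.145]
    print(n,"deck",c.round(4),"yaw",np.degrees(yaw),np.degrees(np.arctan2(-dy[0],dy[1])),"len",np.linalg.norm(dx)/2,np.linalg.norm(dy)/2,"org",o.round(4))
    for nm,m in(("well L",(.02,-.112)),("well R",(.02,-.178)),("pivot",(-.095,-.145))): print(nm,(o+R@m).round(4))
    print("meas wells",[ray(n,*w,.11)[:2].round(4) for w in W[n]])
    b=ray(n,*B[n],.152)[:2]; print("ball",b.round(4),"mach",(R.T@(b-o)).round(4))
    b=ray(n,*TR[n],.154)[:2]; print("battip",b.round(4),"mach",(R.T@(b-o)).round(4))
E
```

```text
top deck [ 0.6035 -0.1317] yaw 7.079382556656811 6.033805588500045 len 0.25561861550131715 0.13184755182997415 org [0.6104 0.0153]
well L [ 0.6441 -0.0934]
well R [ 0.6522 -0.1589]
pivot [ 0.534  -0.1403]
meas wells [array([ 0.6445, -0.0924]), array([ 0.6511, -0.1601])]
ball [ 0.508  -0.0276] mach [-0.1069 -0.03  ]
battip [ 0.5317 -0.1265] mach [-0.0956 -0.1311]
scene deck [ 0.6051 -0.1326] yaw 6.515294598524703 6.993604144804277 len 0.25401356040940787 0.1315148992435393 org [0.6135 0.0143]
well L [ 0.6461 -0.0947]
well R [ 0.6536 -0.1603]
pivot [ 0.5356 -0.1405]
meas wells [array([ 0.6458, -0.0945]), array([ 0.6544, -0.1593])]
ball [ 0.5093 -0.0283] mach [-0.1084 -0.0305]
battip [ 0.5335 -0.1238] mach [-0.0951 -0.1281]
```

{"api": "apply_moves", "payload": {
  "deltas": [
    {"travel": [0,0,-0.03],"rot": [0,0,-7.3],"claw": 1},
    {"travel": [0,0,-0.03],"rot": [0,0,-7.3],"claw": 1},
    {"travel": [0,0,-0.03],"rot": [0,0,-7.2],"claw": 1},
    {"travel": [-0.033,-0.04,0],"rot": [0,0,0],"claw": 1},
    {"travel": [-0.033,-0.04,0],"rot": [0,0,0],"claw": 1},
    {"travel": [-0.033,-0.04,0],"rot": [0,0,0],"claw": 1},
    {"travel": [-0.033,-0.04,0],"rot": [0,0,0],"claw": 1},
    {"travel": [-0.033,-0.04,0],"rot": [0,0,0],"claw": 1},
    {"travel": [-0.033,-0.04,0],"rot": [0,0,0],"claw": 1},
    {"travel": [-0.033,-0.04,0],"rot": [0,0,0],"claw": 1},
    {"travel": [-0.033,-0.04,0],"rot": [0,0,0],"claw": 1},
    {"travel": [0.002,-0.055,0],"rot": [0,0,0],"claw": 1},
    {"travel": [0.002,-0.055,0],"rot": [0,0,0],"claw": 1},
    {"travel": [0.002,-0.055,0],"rot": [0,0,0],"claw": 1},
    {"travel": [0.002,-0.055,0],"rot": [0,0,0],"claw": 1},
    {"travel": [0.002,-0.055,0],"rot": [0,0,0],"claw": 1},
    {"travel": [0.002,-0.055,0],"rot": [0,0,0],"claw": 1},
    {"travel": [0.002,-0.055,0],"rot": [0,0,0],"claw": 1}
  ]
}}

```text
clock: 2.35
tool_pos: [0.5192, 0.0275, 0.3086]
tcp_rot: [[-0.993, -0.117, -0.0], [-0.117, 0.993, -0.0], [0.0, -0.0, -1.0]]
ft_force: [1.2, -0.7, -0.0]
finger_gap: 0.003
grasp_force: 0.0
```

{"api": "apply_moves", "payload": {
  "deltas": [
    {"travel": [0.002,-0.056,0],"rot": [0,0,0],"claw": 1},
    {"travel": [0.002,-0.057,0],"rot": [0,0,0],"claw": 1},
    {"travel": [0,0,0.045],"rot": [0,0,0],"claw": 1},
    {"travel": [0,0,0.045],"rot": [0,0,0],"claw": 1},
    {"travel": [0,0,0.03],"rot": [0,0,0],"claw": 1},
    {"travel": [0,0,0],"rot": [0,0,0],"claw": 1}
  ]
}}

```text
clock: 3.1
tool_pos: [0.5273, -0.0832, 0.1868]
tcp_rot: [[-0.993, -0.117, -0.005], [-0.117, 0.993, 0.0], [0.005, 0.001, -1.0]]
ft_force: [-0.0, -0.1, -0.1]
finger_gap: 0.009
grasp_force: 0.0
```

```bash
python3 - <<'E'
from h import *
im=[]
for n,(x,y) in(("top",(240,110)),("scene",(270,170))):
    p,_=env.capture(n); im.append(cv2.resize(p[y:y+130,x:x+130],(400,400),interpolation=2))
cv2.imwrite("pics/c2.png",np.hstack(im)); s=env.get_state();print(s["tool_pos"],s["ft_force"],proj("scene",s["tool_pos"]))
E
```

```text
[ 0.52898916 -0.08343411  0.18922059] [-0.36520749 -1.09578824  0.72425666] [348.78422075 208.85375107]
```

View pics/c2.png

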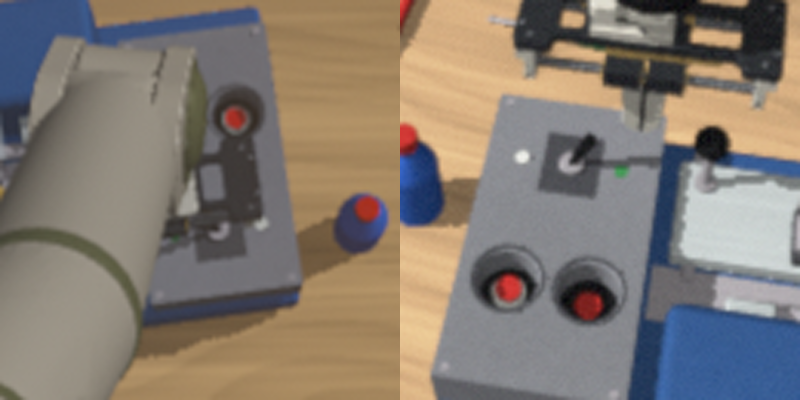

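The fingertips hang between the bat (scene crop 585,150) and the ball (712,143), clear of both. Next I go down and push the bat to machine -y.

{"api": "apply_moves", "payload": {
  "deltas": [
    {"travel": [0,0,0.025],"rot": [0,0,0],"claw": 1},
    {"travel": [0,0,0.026],"rot": [0,0,0],"claw": 1},
    {"travel": [0,0,0],"rot": [0,0,0],"claw": 1},
    {"travel": [0,-0.01,0],"rot": [0,0,0],"claw": 1},
    {"travel": [0,-0.01,0],"rot": [0,0,0],"claw": 1},
    {"travel": [0,-0.01,0],"rot": [0,0,0],"claw": 1},
    {"travel": [0,-0.008,0],"rot": [0,0,0],"claw": 1},
    {"travel": [0,-0.006,0],"rot": [0,0,0],"claw": 1},
    {"travel": [0,0,0],"rot": [0,0,0],"claw": 1}
  ]
}}

```text
clock: 4.32
tool_pos: [0.5338, -0.1279, 0.1376]
tcp_rot: [[-0.993, -0.116, -0.0], [-0.116, 0.993, -0.0], [0.0, -0.0, -1.0]]
ft_force: [0.3, 0.1, -0.7]
finger_gap: 0.001
grasp_force: 0.0
```

{"api": "apply_moves", "payload": {
  "deltas": [
    {"travel": [0,-0.004,0],"rot": [0,0,0],"claw": 1},
    {"travel": [0,-0.003,0],"rot": [0,0,0],"claw": 1}
  ]
}}

```text
clock: 4.58
tool_pos: [0.5344, -0.1338, 0.1374]
tcp_rot: [[-0.993, -0.118, -0.001], [-0.118, 0.993, 0.0], [0.001, 0.0, -1.0]]
ft_force: [0.5, 2.9, -0.4]
finger_gap: 0.007
grasp_force: 0.8
```

{"api": "apply_moves", "payload": {
  "deltas": [
    {"travel": [0,-0.003,0],"rot": [0,0,0],"claw": 1},
    {"travel": [0,0,0],"rot": [0,0,0],"claw": 1}
  ]
}}

```text
clock: 4.82
tool_pos: [0.5347, -0.1357, 0.1374]
tcp_rot: [[-0.993, -0.118, -0.001], [-0.118, 0.993, 0.001], [0.001, 0.002, -1.0]]
ft_force: [-1.6, 5.5, -0.5]
finger_gap: 0.006
grasp_force: 2.6
```

```bash
python3 - <<'E'
from h import *
n="scene";p,_=env.capture(n);x,y=270,170
cv2.imwrite("pics/c3.png",cv2.resize(p[y:y+130,x:x+130],(520,520),interpolation=2)); s=env.get_state();print(s["tool_pos"],s["ft_force"])
E
```

```text
[ 0.53473113 -0.13576953  0.13744766] [-0.72380533  5.53808982 -0.32774957]
```

View pics/c3.png

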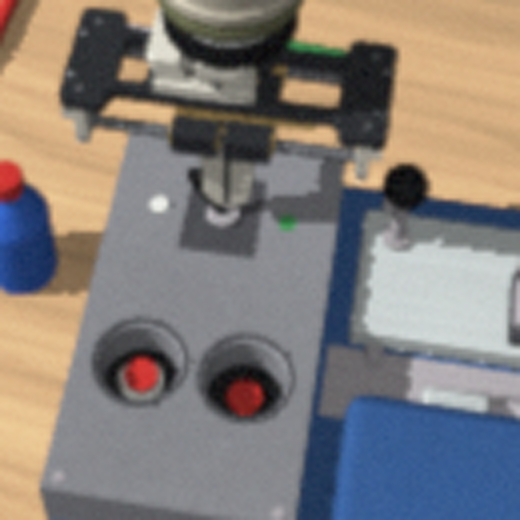

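The bat now leans towards the white dot, with the fingers at its left (crop 205,190), and the force has risen to 5.5 N as if at the stop. One more small push, then retreat and go behind the ball.

{"api": "apply_moves", "payload": {
  "deltas": [
    {"travel": [0,-0.003,0],"rot": [0,0,0],"claw": 1},
    {"travel": [0,0,0],"rot": [0,0,0],"claw": 1}
  ]
}}

```text
clock: 5.12
tool_pos: [0.5347, -0.1362, 0.1373]
tcp_rot: [[-0.993, -0.12, -0.002], [-0.12, 0.993, 0.004], [0.002, 0.004, -1.0]]
ft_force: [-1.9, 13.6, 1.8]
finger_gap: 0.005
grasp_force: 6.6
```

{"api": "apply_moves", "payload": {
  "deltas": [
    {"travel": [0,0.012,0],"rot": [0,0,0],"claw": 1},
    {"travel": [0,0,-0.04],"rot": [0,0,0],"claw": 1},
    {"travel": [0,0,-0.04],"rot": [0,0,0],"claw": 1},
    {"travel": [0,0,-0.03],"rot": [0,0,0],"claw": 1},
    {"travel": [-0.015,0.05,0],"rot": [0,0,0],"claw": 1},
    {"travel": [-0.015,0.05,0],"rot": [0,0,0],"claw": 1},
    {"travel": [0,0,0],"rot": [0,0,0],"claw": 1},
    {"travel": [0,0,0],"rot": [0,0,0],"claw": 1}
  ]
}}

```text
clock: 6.12
tool_pos: [0.5519, -0.0259, 0.2476]
tcp_rot: [[-0.993, -0.117, 0.0], [-0.117, 0.993, -0.001], [0.0, -0.001, -1.0]]
ft_force: [-1.0, -0.2, -0.6]
finger_gap: 0.008
grasp_force: 0.0
```

```bash
python3 - <<'E'
from h import *
n="scene";p,_=env.capture(n);x,y=270,170
cv2.imwrite("pics/c4.png",cv2.resize(p[y:y+130,x:x+130],(520,520),interpolation=2)); s=env.get_state();print(s["tool_pos"],s["ft_force"])
r=s["tool_pos"][:2]-np.array([.612,.015]);print(.9931*r[0]+.1175*r[1],-.1175*r[0]+.9931*r[1])
E
```

```text
[ 0.5518454  -0.02654831  0.24763446] [1.10340477 0.14528954 0.50027386]
-0.06462146116315798 -0.03419346405797906
```

View pics/c4.png

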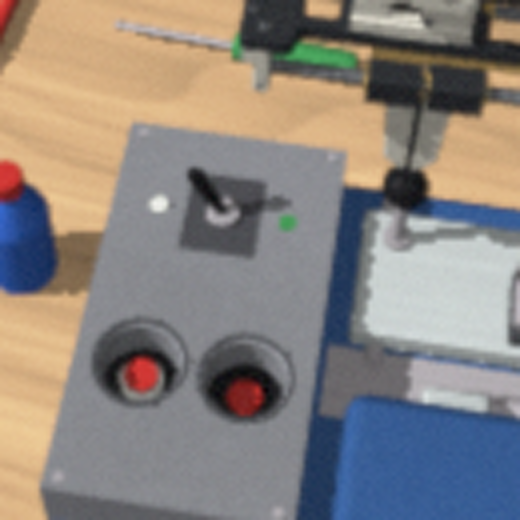

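The switch is off: the bat leans to the white dot at crop (195,175). The fingertips are behind and above the ball (405,187). I'll go down behind it and pull forwards.

{"api": "apply_moves", "payload": {
  "deltas": [
    {"travel": [0,0.004,0.04],"rot": [0,0,0],"claw": 1},
    {"travel": [0,0,0.04],"rot": [0,0,0],"claw": 1},
    {"travel": [0,0,0.035],"rot": [0,0,0],"claw": 1},
    {"travel": [0,0,0],"rot": [0,0,0],"claw": 1},
    {"travel": [0.008,0,0],"rot": [0,0,0],"claw": 1},
    {"travel": [0.008,0,0],"rot": [0,0,0],"claw": 1},
    {"travel": [0.008,0,0],"rot": [0,0,0],"claw": 1},
    {"travel": [0.008,0,0],"rot": [0,0,0],"claw": 1},
    {"travel": [0.008,0,0],"rot": [0,0,0],"claw": 1},
    {"travel": [0,0,0],"rot": [0,0,0],"claw": 1}
  ]
}}

```text
clock: 7.42
tool_pos: [0.5107, -0.026, 0.1327]
tcp_rot: [[-0.993, -0.117, -0.001], [-0.117, 0.993, -0.0], [0.001, 0.0, -1.0]]
ft_force: [0.5, 0.0, 0.5]
finger_gap: 0.009
grasp_force: 0.2
```

{"api": "apply_moves", "payload": {
  "deltas": [
    {"travel": [0.006,0,0],"rot": [0,0,0],"claw": 1},
    {"travel": [0.006,0,0],"rot": [0,0,0],"claw": 1}
  ]
}}

```text
clock: 7.68
tool_pos: [0.5, -0.0273, 0.1326]
tcp_rot: [[-0.993, -0.118, 0.001], [-0.118, 0.993, 0.0], [-0.001, 0.0, -1.0]]
ft_force: [4.8, 0.5, 2.5]
finger_gap: 0.005
grasp_force: 1.9
```

{"api": "apply_moves", "payload": {
  "deltas": [
    {"travel": [0.004,0,0],"rot": [0,0,0],"claw": 1},
    {"travel": [0.002,0,0],"rot": [0,0,0],"claw": 1}
  ]
}}

```text
clock: 7.92
tool_pos: [0.4945, -0.0279, 0.1327]
tcp_rot: [[-0.993, -0.117, 0.002], [-0.117, 0.993, 0.0], [-0.002, -0.0, -1.0]]
ft_force: [6.7, 1.2, -0.5]
finger_gap: 0.005
grasp_force: 3.8
```

{"api": "apply_moves", "payload": {
  "deltas": [
    {"travel": [0.003,0,0],"rot": [0,0,0],"claw": 1},
    {"travel": [0,0,0],"rot": [0,0,0],"claw": 1}
  ]
}}

```text
clock: 8.18
tool_pos: [0.4944, -0.0279, 0.133]
tcp_rot: [[-0.993, -0.118, 0.006], [-0.118, 0.993, 0.0], [-0.006, -0.0, -1.0]]
ft_force: [12.1, 1.4, -6.1]
finger_gap: 0.002
grasp_force: 6.1
```

{"api": "apply_moves", "payload": {
  "deltas": [
    {"travel": [0.003,0,0],"rot": [0,0,0],"claw": 1},
    {"travel": [0,0,0],"rot": [0,0,0],"claw": 1}
  ]
}}

```text
clock: 8.43
tool_pos: [0.4944, -0.0279, 0.1333]
tcp_rot: [[-0.993, -0.118, 0.012], [-0.118, 0.993, 0.001], [-0.012, -0.001, -1.0]]
ft_force: [19.4, 1.8, -11.2]
finger_gap: 0.005
grasp_force: 9.7
```

The carriage is on its stop: 19 N with no further motion. I back off, lift and go above the right-hand well.

{"api": "apply_moves", "payload": {
  "deltas": [
    {"travel": [-0.013,0,0],"rot": [0,0,0],"claw": 1},
    {"travel": [-0.013,0,0],"rot": [0,0,0],"claw": 1},
    {"travel": [0,0,-0.04],"rot": [0,0,0],"claw": 1},
    {"travel": [0,0,-0.04],"rot": [0,0,0],"claw": 1},
    {"travel": [0,0,-0.02],"rot": [0,0,0],"claw": 1},
    {"travel": [-0.03,-0.037,0],"rot": [0,0,0],"claw": 1},
    {"travel": [-0.03,-0.037,0],"rot": [0,0,0],"claw": 1},
    {"travel": [-0.03,-0.037,0],"rot": [0,0,0],"claw": 1},
    {"travel": [-0.03,-0.037,0],"rot": [0,0,0],"claw": 1},
    {"travel": [0,0,0.04],"rot": [0,0,0],"claw": 1},
    {"travel": [0,0,0.04],"rot": [0,0,0],"claw": 1},
    {"travel": [0,0,0],"rot": [0,0,0],"claw": 1},
    {"travel": [0,0,0],"rot": [0,0,0],"claw": 1}
  ]
}}

```text
clock: 10.05
tool_pos: [0.6507, -0.1587, 0.1536]
tcp_rot: [[-0.993, -0.117, 0.0], [-0.117, 0.993, -0.0], [-0.0, -0.0, -1.0]]
ft_force: [-0.0, -0.3, 1.0]
finger_gap: 0.005
grasp_force: 0.0
```

```bash
python3 - <<'E'
from h import *
n="scene";p,_=env.capture(n);x,y=270,170
cv2.imwrite("pics/c5.png",cv2.resize(p[y:y+130,x:x+130],(520,520),interpolation=2)); s=env.get_state();print(s["tool_pos"],s["ft_force"])
print(((proj(n,s["tool_pos"])-[x,y]+.5)*4).round(0))
r=s["tool_pos"][:2]-np.array([.612,.015]);print(.9931*r[0]+.1175*r[1],-.1175*r[0]+.9931*r[1])
E
```

```text
[ 0.65111125 -0.15873604  0.15424046] [-0.44666387 -0.41829446  0.67607469]
[141. 324.]
0.018427400168889402 -0.17713282926502746
```

View pics/c5.png

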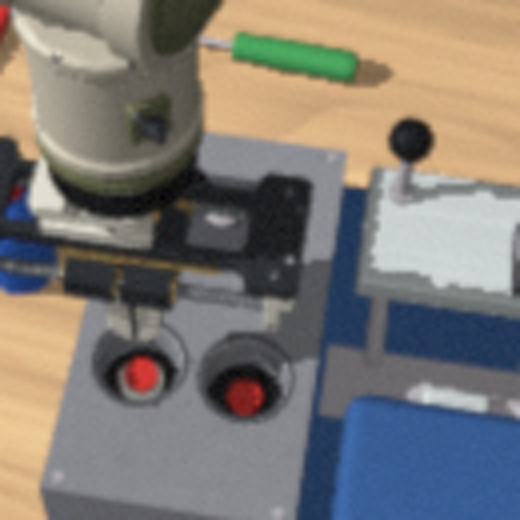

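The carriage is forward (ball at crop 411,138). The fingertips (107–158, 325) stand above the well, whose mouth is at (140,362). I'll go down to just above the mouth and check the centring from close by.

{"api": "apply_moves", "payload": {
  "deltas": [
    {"travel": [-0.001,0,0.02],"rot": [0,0,0],"claw": 1},
    {"travel": [-0.001,0,0.016],"rot": [0,0,0],"claw": 1},
    {"travel": [0,0,0],"rot": [0,0,0],"claw": 1}
  ]
}}

```text
clock: 10.48
tool_pos: [0.6514, -0.1579, 0.1148]
tcp_rot: [[-0.993, -0.118, -0.003], [-0.118, 0.993, 0.001], [0.003, 0.001, -1.0]]
ft_force: [-0.3, 0.2, 0.2]
finger_gap: 0.006
grasp_force: 0.0
```

```bash
python3 - <<'E'
from h import *
n="scene";p,_=env.capture(n);x,y=285,235
q=cv2.resize(p[y:y+45,x:x+60],(800,600),interpolation=2)
s=env.get_state();t=s["tool_pos"];print(t,s["ft_force"])
R=np.asarray(s["tcp_rot"]);k=800/60
f=lambda P:tuple(int(a) for a in (proj(n,P)-[x,y]+.5)*k)
for a in(-.0175,.0175):
  for b in(-.0075,.0075): cv2.circle(q,f(t+R@[b,a,0]),3,(0,255,0),-1)
c=ray(n,280+(96+.5)*105/400-.5,200+231.5*105/400-.5,.11)
for w,col in((np.array([.6536,-.160,.11]),(255,0,255)),):
  for i in range(40):
    cv2.circle(q,f(w+.025*np.array([np.cos(i*.157),np.sin(i*.157),0])),2,col,-1)
cv2.imwrite("pics/c6.png",q)
E
```

```text
[ 0.65190758 -0.15817702  0.11568558] [0.07785573 0.13460746 0.50736132]
```

View pics/c6.png

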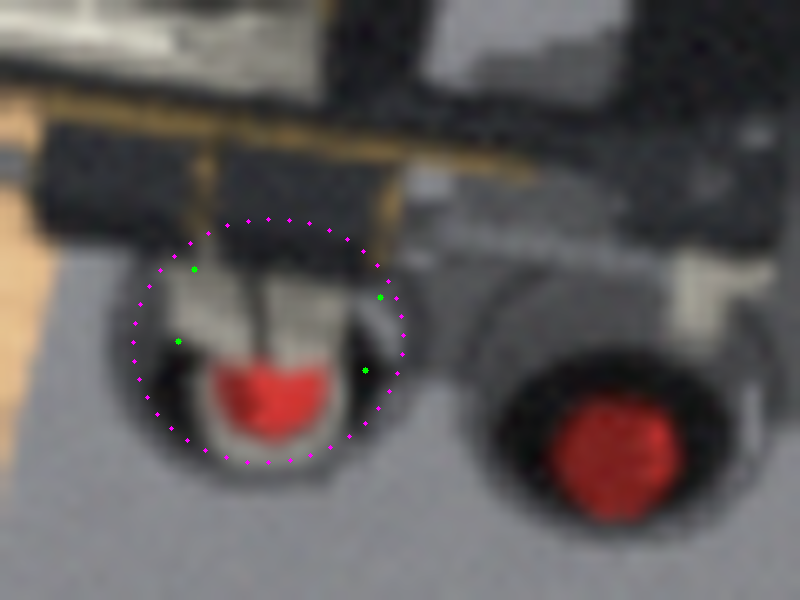

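The fingers lie inside the well's rim and their seam (262,355) is over the red cap (272,375), so the centring is good enough. I go in and press.

{"api": "apply_moves", "payload": {
  "deltas": [
    {"travel": [-0.001,0,0.01],"rot": [0,0,0],"claw": 1},
    {"travel": [0,0,0.008],"rot": [0,0,0],"claw": 1},
    {"travel": [0,0,0.004],"rot": [0,0,0],"claw": 1}
  ]
}}

```text
clock: 10.9
tool_pos: [0.6531, -0.1581, 0.094]
tcp_rot: [[-0.993, -0.117, -0.001], [-0.117, 0.993, 0.0], [0.001, 0.0, -1.0]]
ft_force: [-0.9, -0.9, 0.2]
finger_gap: 0.004
grasp_force: 0.0
```

{"api": "apply_moves", "payload": {
  "deltas": [
    {"travel": [0,0,0.004],"rot": [0,0,0],"claw": 1},
    {"travel": [0,0,0.003],"rot": [0,0,0],"claw": 1}
  ]
}}

```text
clock: 11.15
tool_pos: [0.6532, -0.1582, 0.0876]
tcp_rot: [[-0.993, -0.117, -0.0], [-0.117, 0.993, 0.0], [0.0, 0.0, -1.0]]
ft_force: [-2.3, 1.7, 2.8]
finger_gap: 0.004
grasp_force: 1.4
```

{"api": "apply_moves", "payload": {
  "deltas": [
    {"travel": [0,0,0.002],"rot": [0,0,0],"claw": 1},
    {"travel": [0,0,0],"rot": [0,0,0],"claw": 1}
  ]
}}

```text
clock: 11.4
tool_pos: [0.6532, -0.1582, 0.0859]
tcp_rot: [[-0.993, -0.117, -0.0], [-0.117, 0.993, 0.0], [0.0, 0.0, -1.0]]
ft_force: [-1.7, 0.5, 4.0]
finger_gap: 0.005
grasp_force: 2.1
```

{"api": "apply_moves", "payload": {
  "deltas": [
    {"travel": [0,0,0.002],"rot": [0,0,0],"claw": 1},
    {"travel": [0,0,0],"rot": [0,0,0],"claw": 1}
  ]
}}

```text
clock: 11.65
tool_pos: [0.6533, -0.1582, 0.0856]
tcp_rot: [[-0.993, -0.117, 0.001], [-0.117, 0.993, 0.0], [-0.001, 0.0, -1.0]]
ft_force: [-7.1, 2.7, 19.2]
finger_gap: 0.004
grasp_force: 9.9
```

{"api": "apply_moves", "payload": {
  "deltas": [
    {"travel": [0,0,0.001],"rot": [0,0,0],"claw": 1},
    {"travel": [0,0,0],"rot": [0,0,0],"claw": 1}
  ]
}}

```text
clock: 11.9
tool_pos: [0.6533, -0.1582, 0.0855]
tcp_rot: [[-0.993, -0.117, 0.001], [-0.117, 0.993, 0.0], [-0.001, 0.0, -1.0]]
ft_force: [-9.6, 2.3, 27.2]
finger_gap: 0.007
grasp_force: 13.6
```

The button is bottomed at z = 0.0855. I retreat straight up, move aside and check.

{"api": "apply_moves", "payload": {
  "deltas": [
    {"travel": [0,0,-0.01],"rot": [0,0,0],"claw": 1},
    {"travel": [0,0,-0.02],"rot": [0,0,0],"claw": 1},
    {"travel": [0,0,-0.04],"rot": [0,0,0],"claw": 1},
    {"travel": [0,0,-0.05],"rot": [0,0,0],"claw": 1},
    {"travel": [0,0,-0.05],"rot": [0,0,0],"claw": 1},
    {"travel": [0,0,-0.04],"rot": [0,0,0],"claw": 1},
    {"travel": [0,0.05,0],"rot": [0,0,0],"claw": 1},
    {"travel": [0,0.05,0],"rot": [0,0,0],"claw": 1},
    {"travel": [0,0.05,0],"rot": [0,0,0],"claw": 1},
    {"travel": [0,0.05,0],"rot": [0,0,0],"claw": 1},
    {"travel": [0,0.05,0],"rot": [0,0,0],"claw": 1},
    {"travel": [0,0.05,0],"rot": [0,0,0],"claw": 1},
    {"travel": [0,0.05,0],"rot": [0,0,0],"claw": 1},
    {"travel": [0,0.05,0],"rot": [0,0,0],"claw": 1},
    {"travel": [0,0,0],"rot": [0,0,0],"claw": 1},
    {"travel": [0,0,0],"rot": [0,0,0],"claw": 1}
  ]
}}

```text
clock: 13.9
tool_pos: [0.6066, 0.2383, 0.2931]
tcp_rot: [[-0.993, -0.117, 0.001], [-0.117, 0.993, -0.001], [-0.001, -0.001, -1.0]]
ft_force: [1.0, 0.5, 0.3]
finger_gap: 0.004
grasp_force: 0.0
```

```bash
python3 - <<'E'
from h import *
n="scene";p,_=env.capture(n)
cv2.imwrite("pics/c7.png",cv2.resize(p[150:310,170:400],(800,557),interpolation=2)); s=env.get_state();print(s["tool_pos"],s["ft_force"])
E
```

```text
[0.6068421  0.23750664 0.29307401] [-0.35403326 -1.35637134 -0.24861168]
```

View pics/c7.png

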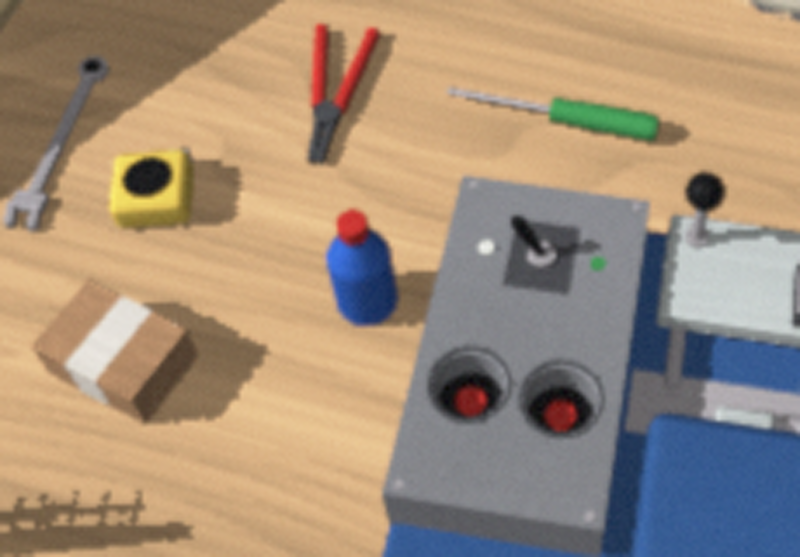

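Both caps are in with no collar showing (470,400 and 562,413). The bat leans to the white dot (525,230), the carriage is forward (ball at 705,190), and the loose things in view lie where they were.

```bash
python3 -c "
from cell import env
print(env.job_done())"
```

```text
the job is handed in; nothing more can be done
None
```

The job is handed in: the machine is switched off, the carriage is fully back, the tripped (right-hand) breaker is pressed in and staying in, and I saw nothing else moved or touched, though the final picture did not take in the hammer.

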